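Fetch the handset from the drop-front media box

TASK

Pull the front flap of the media box all the way down, take out the small handset lying inside and lay it, buttons up, fully down in its charging cradle on the counter, then push the flap back up until it is fully shut. Leave the other things on the counter and in the box where they are.

Things in the scene. Friction and masses are not known exactly. Their poses are not given: they have to be found in the camera images.
- cabinet: Grey drop-front media box, fixed, 300 mm wide (y), 224 deep, 162 high. Origin: on the counter under the middle of its front opening; x points into the box, y along its front. Inner floor at z = 50 mm, side walls 12 thick (276 apart inside) from x = 0 back, inner back face at x = 200. The clear roof (z = 152 to 162) only starts at x = 85: the first 85 mm behind the front are open from above.
- flap (a joint): Bottom-hinged front flap: 0 = shut (upright), 1.571 = fully open (level on its stop, pointing to the robot, upper face flush with the inner floor at 50 mm); may start up to 0.3 ajar. Friction hinge: stays where left; takes 2 to 6 N at the bar. Panel 270 mm wide, 12 thick, 6 to 96 mm from the hinge axis. A steel loop handle in the panel's plane stands out beyond its free edge.
- flap_bar (a point): Middle of the loop handle's round bar (10 mm thick, 120 mm long between its legs, parallel to the hinge), 140 mm from the hinge axis; 39 mm free between bar and panel edge. It can be pinched from above, one finger on either side, at any flap position. z axis from hinge to bar, y along the bar.
- flap_hinge (a point): Middle of the flap's hinge axis, 44 mm above the counter and 6 mm in front of the box's origin; axis along the box's y.
- handset: The small black remote control, 150 mm long (x), 46 wide (y), 22 thick, 110 to 220 g; round button pad near its +x end, rows of square buttons on top. Origin: centre of its underside; z up through the buttons. It starts flat on the box's inner floor, +x end to the back, its near end about 8 to 25 mm behind the front opening.
- cradle: Aluminium charging cradle, fixed on the counter left or right of the box's front, 169 mm long (x), 65 wide (y). Origin: centre of its underside. Floor at 8 mm; at either end a pocket with 6 mm walls, 16 high above that floor, round the last 35 mm of the handset (inside 157 long, 53 wide). Between the pockets 81 mm is open at the sides. The handset lies flat in it, either way round.
- long_remote: Bystander: a larger grey remote control, 200 x 60 x 20 mm, lying on top of the stack of disc cases; origin: centre of its underside. Not to be moved.
- case_stack: Bystander: stack of four disc cases, 190 x 135 x 60 mm, on the other side from the cradle; origin: centre of underside. Not to be moved.
- mug: Bystander: white mug, 80 mm across, 90 mm high, right of the box. Origin: centre of underside. Not to be moved.
- spindle: Bystander: grey round disc tub, 100 mm across, 100 mm high, left of the box. Origin: centre of underside. Not to be moved.
- tin: Bystander: small round steel tin, 50 mm across, 30 mm high, at the back of the box's inner floor near one side wall. Origin: centre of underside. Not to be moved.
There are look-alikes about, which are no part of the job. Leave any orange look-alike of the cradle alone. There is more than one size of the handset; the job needs the larger.

How it is judged:
By the outcome, as a careful person would: the job done as asked, in the order asked, and still so for the second after the job is handed in, with the robot touching nothing.
It also fails if it takes over 72 s, if anything falls off the work surface, if the arm or the gripper's body presses on something with over 40 N, if the wrist force passes 120 N, or if a joint passes its speed limit or range.

ROBOT

A 6-joint arm with a two-finger parallel gripper is mounted at the origin on the work surface. World frame = base frame: x ahead of the robot, y to its left, z up, the work surface at z = 0. Lengths are in m, angles in degrees, forces in N, time in s.
With the tool pointing down it reaches from about 0.35 to 0.8 m from the base axis. Payload 7.3 kg.
Tool frame: the origin (TCP) lies at the very end of the fingers, on their centre line; the grasp point (between the pads) lies 19 mm behind it; z points along the fingers, y is the line along which they close (so a half turn about z gives the same grasp; the last joint's range is limited). The gripper opens to 85 mm and grips with 20 to 120 N. Pads are 22 mm wide; open, the fingers measure 114 mm over their backs; the gripper's body (76 mm by 85 mm) begins 54 mm behind the grasp point. The pads swing forward as they close: fully open they stand 13 mm farther back than shut.
Start: joints at [-83.022, 19.595, 87.324, -0, 73.075, -8.365], TCP at [0.139, -0.506, 0.231] pointing down, gripper open.
Joint ranges: [-145.02, 145.02], [-44.19, 115.74], [2.07, 154.8], [-57.11, 237.11], [16.16, 152.29], [-177.93, 177.93]. Speed limits (degrees/s): [147.25, 147.25, 180, 180, 180, 180].

INTERFACE

Orientations are given as a 3x3 rotation matrix whose columns are the frame's x, y, z axes.
In Python, from workcell import robot gives the robot as it stands.
- The arm moves only by the tool apply_moves, never from a script. Its argument "deltas" is a list of rows, each a list of 5 numbers: the finger opening in m, from 0 to 0.0854, then the shift along the tool's x, y, z in m, then the turn about the tool's z in rad. A call has 1 to 8 rows; each row shifts and turns the commanded pose from where the row before left it, along the tool's axes as they then stand; what a row does not reach is not made up. A row lasts 1/8 s, in which the tool goes at most 62.5 mm and 10.7 degrees, less where a joint would pass 70% of its speed; a pose out of reach is approached as far as the arm can. A call with a gripper value outside its range is refused whole. The fingers move at their own pace and stop on an object; the grip force is fixed at half the most. Time passes only in rows, so rows that do not move let the fingers close. It gives the time, the measured TCP pose, the force, the opening and the grip force at its end, in the units of the state.
- robot.read_state(): the state, without advancing time (a new reading comes with each control period).
- robot.snapshot(name): name is "scene" or "top" or "wrist"; returns a dict with "frame" (420x560x3 uint8, red, green, blue), "z_map" (420x560 float32, m along the optical axis (not along the pixel's ray), 0 where there is no reading), "fx", "fy", "cx", "cy" (pixels), "position" and "orientation" of the camera in the world; the wrist camera has in their place "T_tool_cam" (4x4, takes a point from camera to tool coordinates, whose origin is the TCP and whose axes are the flange's). Camera axes: x right, y up, looking along -z (the intrinsics and any distortion apply to the point x, -y, -z); pixel columns grow to the right and rows downward; lengths in m; the calibration is good to about 2 mm. A picture is of the moment at which its call begins: read the wrist's pose just before it.
- robot.hand_in(): hands the job in; it is judged then, once.
Trained networks look in a picture, given as the dict that the camera call returned (one of the last four; its "shot" number tells which), for a name from the list of things; names that differ only in an ending like _2 or _b are one class to them, and where a whole thing is asked for, a point or a joint stands for the part that bears it (a point fixed in the world has none). Each returns a list of dicts, best first, with "p" (0 to 1); they miss things now and then, are a little off and sometimes report something else, mostly with a low value. They report only what shows in the picture. A call takes as long as a camera call. They do not tell look-alikes from the thing itself.
- robot.find_in(picture, thing): "location" ([x, y, z] in m, in world coordinates, good to about 4 mm: the middle of the surface that is visible of it).
- robot.trace(picture, thing): "region" (420x560 bool, what is visible of it).
- robot.mark_of(picture, thing): "location" ([x, y, z] in m, in world coordinates, good to about 4 mm: a listed point, or the origin of a listed thing).
The state is a dict: "t": time; "qpos": joint angles; "dq": joint speeds; "tau": joint torques, N m; "eef_pos": TCP position; "eef_rot": TCP orientation; "wrist_force": force on the tool from outside, world axes, zero at the start; "moment": the same for the moment, N m; "opening": finger opening in m; "grasp_force": force on a finger pad.
Only numpy, scipy, OpenCV 4.12 (cv2) and the standard library are available. Lean on these libraries where they do the work, as an engineer would, in place of code of your own. Each camera call takes 0.05 s, during which the arm holds its last target. There are 200 camera calls.

## Working session

There is one attempt and no reset: what is moved stays moved. The work goes in short steps, Python scripts to look and compute and a tool call to move; the robot and the scene stay as the last step left them, time stands still between calls to the robot, and variables do not carry over. Pictures are saved under pics/ and viewed, at most 10 in all, crops included, and the job is handed in when it is done.

Besides the shell and the picture viewer there is one more tool, called after "Request:" as name(argument=value, ...) on one line, values as JSON. apply_moves: Moves the arm, as the interface text tells. Its arguments: {"type":"object","properties":{"deltas":{"type":"array","items":{"type":"array","items":{"type":"number"}}}},"required":["deltas"]}

```bash
mkdir -p pics
cat > h.py <<'E'
import numpy as np, cv2
from workcell import robot
def save(p,n): cv2.imwrite(f"pics/{n}.png",cv2.cvtColor(p["frame"],cv2.COLOR_RGB2BGR))
def cloud(p):
    z=p["z_map"]; v,u=np.mgrid[:420,:560]
    c=np.stack([(u-p["cx"])/p["fx"]*z,-(v-p["cy"])/p["fy"]*z,-z],-1)
    return c@np.array(p["orientation"]).T+np.array(p["position"])
E
python3 - <<'E'
from h import *
ims=[]
for n in("scene","top"):
    p=robot.snapshot(n); save(p,n); print(n,{k:p[k] for k in p if k not in("frame","z_map")})
    np.savez(n,P=cloud(p),z=p["z_map"])
    for t in["cabinet","flap_bar","flap_hinge","handset","cradle","long_remote","case_stack","mug","spindle","tin"]:
        try: print(t,[(np.round(d["location"],3).tolist(),round(d["p"],2)) for d in robot.mark_of(p,t)[:4]])
        except Exception as e: print(t,e)
print(robot.read_state())
E
```

```text
scene {'fx': 441.1167747491121, 'fy': 441.1167747491121, 'cx': 275.9968070801769, 'cy': 207.97815777389732, 'position': array([1.18728082, 0.53505695, 1.13711779]), 'orientation': array([[-6.98917450e-01, -5.53438088e-01,  4.53012893e-01],
       [ 7.15201946e-01, -5.41507537e-01,  4.41877543e-01],
       [ 7.58033737e-04,  6.32831629e-01,  7.74289064e-01]]), 'shot': 1}
cabinet [([0.598, 0.04, -0.002], 0.76)]
flap_bar [([0.56, 0.044, 0.182], 0.94)]
flap_hinge [([0.589, 0.038, 0.043], 0.62)]
handset [([0.549, -0.196, -0.002], 0.65)]
cradle [([0.443, -0.35, 0.002], 0.68), ([0.462, -0.514, 0.002], 0.67)]
long_remote [([0.431, 0.308, 0.056], 0.87)]
case_stack [([0.425, 0.325, -0.0], 0.8), ([0.59, 0.039, 0.044], 0.34)]
mug [([0.662, -0.39, -0.0], 0.94)]
spindle [([0.648, 0.405, 0.002], 0.81)]
tin []
top {'fx': 437.5938005988617, 'fy': 437.5938005988617, 'cx': 275.98680963968235, 'cy': 215.35906400595934, 'position': array([ 0.43364563, -0.05766988,  1.37455504]), 'orientation': array([[ 0.01595212,  0.9934263 , -0.11335655],
       [-0.999848  ,  0.01664666,  0.0051831 ],
       [ 0.00703
[... 568 characters left out ...]
510e-04,
        7.30716551e+01, -8.36538491e+00]), 'dq': array([ 0.03895607, -0.02101906,  0.04175557, -0.10618581,  0.02518325,
       -0.08754299]), 'tau': array([ 7.26189974e-04, -4.33572006e+01, -2.46272904e+01, -1.25807496e-04,
        2.34068548e-04, -2.30264746e-06]), 'eef_pos': array([ 0.1389311 , -0.50632859,  0.23133853]), 'eef_rot': array([[ 9.64363341e-01,  2.64581454e-01,  2.47600248e-05],
       [ 2.64581454e-01, -9.64363323e-01, -1.87480498e-04],
       [-2.57262031e-05,  1.87350363e-04, -9.99999982e-01]]), 'wrist_force': array([ 0.99056959, -0.18840612,  0.47258351]), 'moment': array([ 0.02024251, -0.03447168,  0.02536888]), 'grasp_force': 0.0, 'opening': 0.0855183035922628}
```

View pics/scene.png

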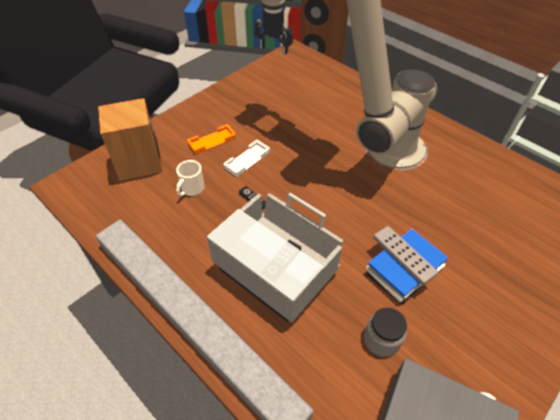

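View pics/top.png

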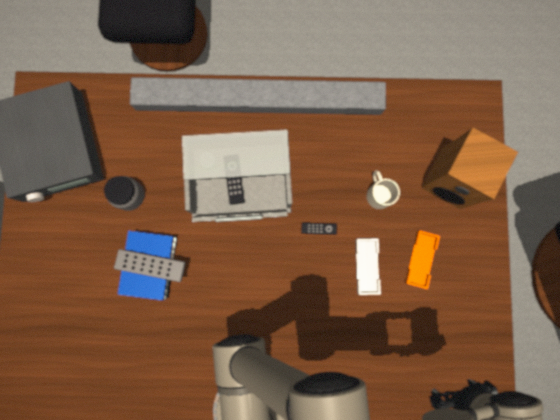

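Scene shows the box mid-table with its flap nearly shut. The top view gives these candidates:
- **Handset:** the black remote in the box at (236,185) is larger, and the small one on the counter at (319,228) is a look-alike. The one in the box is meant.
- **Cradle:** the aluminium one is at (368,266), and the orange one at (423,260) is a look-alike.

I'll confirm both in an enlarged crop and measure yaws.

Run:
```python
from h import *
im=cv2.imread("pics/top.png")[120:310,170:450]
cv2.imwrite("pics/crop.png",cv2.resize(im,None,fx=2.8,fy=2.8,interpolation=cv2.INTER_CUBIC))
p=robot.snapshot("top"); P=cloud(p)
def rect(pts):
    (c,s,a)=cv2.minAreaRect((pts[:,:2]*1000).astype(np.float32)); return np.round(c,1),np.round(s,1),round(a,1)
for t in("cradle","handset","cabinet","flap_bar"):
    for d in robot.trace(p,t)[:2]:
        m=d["region"]&(p["z_map"]>0); q=P[m]; v,u=np.nonzero(m)
        print(t,round(d["p"],2),"px",u.mean().round(),v.mean().round(),"z",np.percentile(q[:,2],[5,50,95]).round(3),rect(q), p["frame"][m].mean(0).round())
X=P.reshape(-1,3)
s=(abs(X[:,0]-.65)<.2)&(abs(X[:,1]-.04)<.22)
for a,b in((.14,.175),(.175,.2)):
    q=X[s&(X[:,2]>a)&(X[:,2]<b)]; print(a,len(q),rect(q) if len(q) else 0)
s=(abs(X[:,0]-.436)<.11)&(abs(X[:,1]+.349)<.06)&(X[:,2]>.005)&(X[:,2]<.04)
print("cradle",s.sum(),rect(X[s]))
s=(abs(X[:,0]-.65)<.1)&(abs(X[:,1]-.06)<.06)&(X[:,2]>.062)&(X[:,2]<.08)
print("hs",s.sum(),rect(X[s]))
```

```text
cradle 0.97 px 367.0 267.0 z [0.002 0.009 0.025] (array([ 433.1, -349.8]), array([173.4,  70.9]), 2.1) [241. 236. 226.]
cradle 0.7 px 421.0 259.0 z [0.004 0.009 0.025] (array([ 462.6, -518.4]), array([ 67. , 175.4]), 75.6) [243. 139.   1.]
handset 0.75 px 318.0 229.0 z [0.01  0.017 0.021] (array([ 549.9, -196.6]), array([106.8,  34.2]), 89.9) [87. 77. 71.]
handset 0.62 px 235.0 190.0 z [0.066 0.072 0.077] (array([657.3,  62.4]), array([80.8, 45.9]), 8.8) [84. 80. 76.]
cabinet 0.88 px 236.0 175.0 z [0.047 0.159 0.166] (array([680.4,  66.5]), array([253.9, 332.5]), 4.5) [185. 178. 163.]
flap_bar 0.64 px 238.0 216.0 z [0.061 0.137 0.186] (array([575.3,  42. ]), array([ 40.6, 269.4]), 4.3) [146. 139. 126.]
0.14 5011 (array([686.5,  50.7]), array([246.4, 300.1]), 4.5)
0.175 171 (array([560. ,  40.1]), array([ 10.7, 126.6]), 5.0)
cradle 1130 (array([ 435.8, -349.2]), array([219.4, 117.4]), 0.4)
hs 434 (array([642.4,  60.3]), array([110. , 108.8]), 4.6)
```

View pics/crop.png

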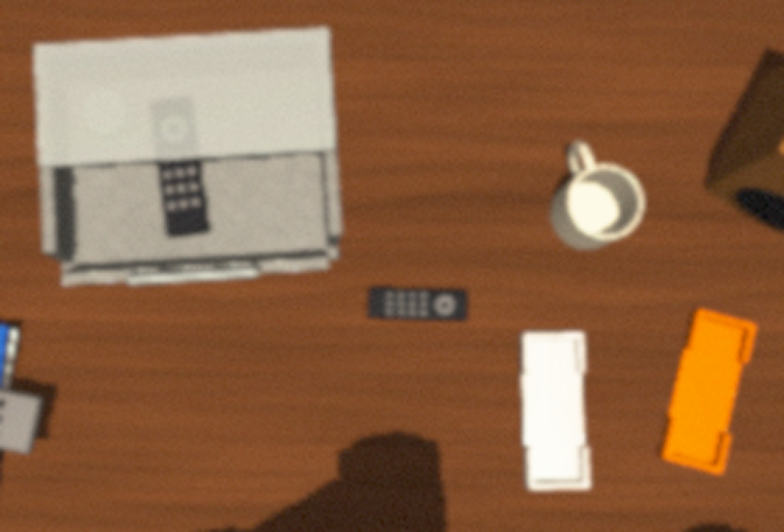

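The crop confirms it: the large black handset lies in the box at (180,190), partly under the roof, with the small look-alike on the counter at (418,303). The white/aluminium cradle is at (555,410) and the orange one at (710,390).

Next is the approach to the bar. I'll work out the row values.

```bash
cat >> h.py <<'E'
def plan(way,n,op,yaw=None,start=None):
    """way: world TCP waypoints (m); n: rows per leg; yaw: world yaw (deg) of tool y at the end of first leg; prints rounded rows"""
    s=robot.read_state(); R=np.array(s["eef_rot"]); p=np.array(s["eef_pos"])
    y0=np.degrees(np.arctan2(R[1,1],R[0,1])); rows=[]
    dy=0 if yaw is None else ((yaw-y0+180)%360-180)
    y=np.radians(y0)
    for k,(w,m) in enumerate(zip(way,n)):
        p0=p.copy()
        for i in range(m):
            t=p0+(np.array(w)-p0)*(i+1)/m
            Y=np.array([np.cos(y),np.sin(y),0]); Z=np.array([0,0,-1.]); X=np.cross(Y,Z)
            d=np.round([(t-p)@X,(t-p)@Y,(t-p)@Z],3); p=p+d[0]*X+d[1]*Y+d[2]*Z
            r=round(-np.radians(dy)/m,3) if k==0 else 0.
            y-=r; rows.append([op,*[float(v)+0. for v in d],r])
    for i in range(0,len(rows),8): print(rows[i:i+8])
    print("end",p.round(4),np.degrees(y).round(1))
def st():
    s=robot.read_state(); R=s["eef_rot"]
    print("t",round(s["t"],2),"tcp",np.round(s["eef_pos"],4),"yawY",round(float(np.degrees(np.arctan2(R[1,1],R[0,1]))),1),"tilt",round(float(R[2,2]),4),"F",np.round(s["wrist_force"],1),"op",round(s["opening"],4),"g",round(s["grasp_force"],1))
E
python3 - <<'E'
from h import *
plan([(.56,.040,.225)],[16],.0854,4.5)
E
```

```text
[[0.0854, 0.034, -0.026, 0.0, np.float64(-0.086)], [0.0854, 0.037, -0.023, 0.001, np.float64(-0.086)], [0.0854, 0.038, -0.02, 0.0, np.float64(-0.086)], [0.0854, 0.04, -0.016, 0.001, np.float64(-0.086)], [0.0854, 0.041, -0.013, 0.0, np.float64(-0.086)], [0.0854, 0.042, -0.009, 0.0, np.float64(-0.086)], [0.0854, 0.043, -0.005, 0.001, np.float64(-0.086)], [0.0854, 0.043, -0.002, 0.0, np.float64(-0.086)]]
[[0.0854, 0.043, 0.001, 0.001, np.float64(-0.086)], [0.0854, 0.043, 0.006, 0.0, np.float64(-0.086)], [0.0854, 0.042, 0.009, 0.0, np.float64(-0.086)], [0.0854, 0.041, 0.013, 0.001, np.float64(-0.086)], [0.0854, 0.04, 0.016, 0.0, np.float64(-0.086)], [0.0854, 0.039, 0.02, 0.001, np.float64(-0.086)], [0.0854, 0.036, 0.022, 0.0, np.float64(-0.086)], [0.0854, 0.035, 0.026, 0.0, np.float64(-0.086)]]
end [0.5597 0.0403 0.2253] 4.2
```

Request:
apply_moves(deltas=[[0.0854,0.034,-0.026,0,-0.086],[0.0854,0.037,-0.023,0.001,-0.086],[0.0854,0.038,-0.02,0,-0.086],[0.0854,0.04,-0.016,0.001,-0.086],[0.0854,0.041,-0.013,0,-0.086],[0.0854,0.042,-0.009,0,-0.086],[0.0854,0.043,-0.005,0.001,-0.086],[0.0854,0.043,-0.002,0,-0.086]])

```text
t: 2.35
eef_pos: [0.3504, -0.2324, 0.2285]
eef_rot: [[0.575, 0.818, 0.0], [0.818, -0.575, -0.0], [-0.0, 0.001, -1.0]]
wrist_force: [0.3, -0.5, 0.6]
opening: 0.0856
grasp_force: 0.0
```

Request:
apply_moves(deltas=[[0.0854,0.043,0.001,0.001,-0.086],[0.0854,0.043,0.006,0,-0.086],[0.0854,0.042,0.009,0,-0.086],[0.0854,0.041,0.013,0.001,-0.086],[0.0854,0.04,0.016,0,-0.086],[0.0854,0.039,0.02,0.001,-0.086],[0.0854,0.036,0.022,0,-0.086],[0.0854,0.035,0.026,0,-0.086]])

```text
t: 3.35
eef_pos: [0.5604, 0.0415, 0.2253]
eef_rot: [[-0.076, 0.997, 0.0], [0.997, 0.076, -0.0], [-0.0, 0.0, -1.0]]
wrist_force: [0.4, -0.6, 0.5]
opening: 0.0851
grasp_force: 0.0
```

```bash
sed -i 's/r=round(-np.radians(dy)\/m,3)/r=round(float(-np.radians(dy))\/m,3)/' h.py
cat >> h.py <<'E'
def wrist():
    s=robot.read_state(); p=robot.snapshot("wrist"); T=np.array(p["T_tool_cam"])
    R=np.array(s["eef_rot"]); p["orientation"]=R@T[:3,:3]; p["position"]=R@T[:3,3]+np.array(s["eef_pos"]); return p
E
python3 - <<'E'
from h import *
st(); p=wrist(); save(p,"w1"); P=cloud(p); print(p["position"],p["orientation"].round(2))
for t in("flap_bar","flap_hinge","handset"): print(t,[(np.round(d["location"],3).tolist(),round(d["p"],2)) for d in robot.mark_of(p,t)[:3]])
X=P[p["z_map"]>0]; print(X[:,2].min(),X[:,2].max())
s=(X[:,2]>.17)&(X[:,2]<.2)&(abs(X[:,0]-.56)<.05); print(s.sum(),X[s].mean(0) if s.any() else 0,np.percentile(X[s],[2,98],axis=0) if s.any() else 0)
E
```

```text
t 3.35 tcp [0.5604 0.0415 0.2253] yawY 4.3 tilt -1.0 F [ 0.4 -0.6  0.5] op 0.0851 g 0.0
[0.55397783 0.1255816  0.36921375] [[ 1.   -0.07 -0.03]
 [ 0.08  0.94  0.33]
 [ 0.   -0.33  0.94]]
flap_bar [([0.558, 0.042, 0.181], 0.74)]
flap_hinge [([0.588, 0.041, 0.045], 0.76)]
handset [([0.693, 0.067, 0.05], 0.92), ([0.55, -0.198, -0.0], 0.73)]
-0.0023392317071118107 0.32398404708738243
2519 [0.56066257 0.0478349  0.18542483] [[ 0.5531224  -0.01871529  0.1766453 ]
 [ 0.56927423  0.10329392  0.18771157]]
```

View pics/w1.png

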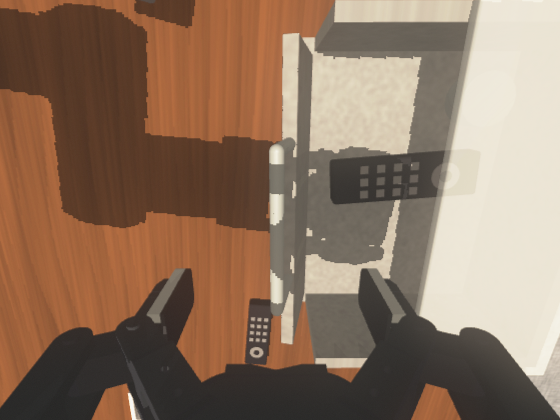

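The wrist view shows the bar from (277,148) to (277,305), centred between the fingers' planes. The handset in the box is at (400,178). I'll descend, pinch the bar and swing it down along the arc.

Request:
apply_moves(deltas=[[0.0854,0,0,0.031,0],[0.0854,0,0,0.031,0],[0.03,0,0,0,0],[0.0,0,0,0,0],[0.0,0,0,0,0],[0.0,0,0,0,0],[0.0,0,0,0,0]])

```text
t: 4.42
eef_pos: [0.5602, 0.0402, 0.1643]
eef_rot: [[-0.073, 0.997, 0.002], [0.997, 0.073, -0.0], [-0.001, 0.002, -1.0]]
wrist_force: [-1.2, -0.4, 5.6]
opening: 0.0079
grasp_force: 58.5
```

Run:
```python
from h import *
st()
th=np.linspace(.216,1.571,25); b=np.c_[-.14*np.sin(th),-.14*np.cos(th)]
cum=np.round(b-b[0],3); d=np.diff(cum,axis=0).round(3)+0
for i in range(0,24,8): print([[0.0,0,*r,0] for r in d[i:i+8].tolist()])
```

```text
t 4.42 tcp [0.5602 0.0402 0.1643] yawY 4.2 tilt -1.0 F [-1.2 -0.4  5.6] op 0.0079 g 58.5
[[0.0, 0, -0.008, 0.002, 0], [0.0, 0, -0.007, 0.002, 0], [0.0, 0, -0.008, 0.003, 0], [0.0, 0, -0.007, 0.003, 0], [0.0, 0, -0.007, 0.004, 0], [0.0, 0, -0.007, 0.004, 0], [0.0, 0, -0.006, 0.004, 0], [0.0, 0, -0.007, 0.005, 0]]
[[0.0, 0, -0.006, 0.005, 0], [0.0, 0, -0.006, 0.005, 0], [0.0, 0, -0.005, 0.006, 0], [0.0, 0, -0.005, 0.006, 0], [0.0, 0, -0.005, 0.006, 0], [0.0, 0, -0.004, 0.007, 0], [0.0, 0, -0.004, 0.007, 0], [0.0, 0, -0.004, 0.007, 0]]
[[0.0, 0, -0.003, 0.007, 0], [0.0, 0, -0.003, 0.007, 0], [0.0, 0, -0.002, 0.008, 0], [0.0, 0, -0.002, 0.007, 0], [0.0, 0, -0.002, 0.008, 0], [0.0, 0, -0.001, 0.008, 0], [0.0, 0, -0.001, 0.008, 0], [0.0, 0, 0.0, 0.008, 0]]
```

Request:
apply_moves(deltas=[[0.0,0,-0.008,0.002,0],[0.0,0,-0.007,0.002,0],[0.0,0,-0.008,0.003,0],[0.0,0,-0.007,0.003,0],[0.0,0,-0.007,0.004,0],[0.0,0,-0.007,0.004,0],[0.0,0,-0.006,0.004,0],[0.0,0,-0.007,0.005,0]])

```text
t: 5.42
eef_pos: [0.5023, 0.0358, 0.1363]
eef_rot: [[-0.073, 0.997, -0.0], [0.997, 0.073, -0.001], [-0.001, -0.0, -1.0]]
wrist_force: [4.9, -4.0, 0.9]
opening: 0.0079
grasp_force: 58.6
```

Request:
apply_moves(deltas=[[0.0,0,-0.006,0.005,0],[0.0,0,-0.006,0.005,0],[0.0,0,-0.005,0.006,0],[0.0,0,-0.005,0.006,0],[0.0,0,-0.005,0.006,0],[0.0,0,-0.004,0.007,0],[0.0,0,-0.004,0.007,0],[0.0,0,-0.004,0.007,0]])

```text
t: 6.42
eef_pos: [0.4643, 0.033, 0.0869]
eef_rot: [[-0.073, 0.997, 0.001], [0.997, 0.073, -0.0], [-0.001, 0.001, -1.0]]
wrist_force: [6.5, -4.7, -0.2]
opening: 0.0079
grasp_force: 58.5
```

Request:
apply_moves(deltas=[[0.0,0,-0.003,0.007,0],[0.0,0,-0.003,0.007,0],[0.0,0,-0.002,0.008,0],[0.0,0,-0.002,0.007,0],[0.0,0,-0.002,0.008,0],[0.0,0,-0.001,0.008,0],[0.0,0,-0.001,0.008,0],[0.0,0,0,0.008,0]])

```text
t: 7.42
eef_pos: [0.4523, 0.0321, 0.0287]
eef_rot: [[-0.073, 0.997, 0.006], [0.997, 0.073, -0.001], [-0.001, 0.006, -1.0]]
wrist_force: [-9.3, -1.2, 41.2]
opening: 0.0079
grasp_force: 66.0
```

Request:
apply_moves(deltas=[[0.0,0,0,-0.002,0],[0.032,0,0,0,0],[0.032,0,0,0,0],[0.032,0,0,-0.03,0],[0.032,0,0,-0.06,0],[0.0854,0,0,-0.06,0],[0.0854,0.0,0.05,-0.04,0],[0.0854,0,0.03,0,0]])

```text
t: 8.43
eef_pos: [0.5307, 0.0384, 0.2205]
eef_rot: [[-0.073, 0.997, 0.006], [0.997, 0.073, -0.0], [-0.0, 0.006, -1.0]]
wrist_force: [0.5, -0.7, -1.0]
opening: 0.084
grasp_force: 0.0
```

Run:
```python
from h import *
st(); p=wrist(); save(p,"w2"); P=cloud(p)
for t in("flap_bar","flap_hinge","handset","tin"): print(t,[(np.round(d["location"],4).tolist(),round(d["p"],2)) for d in robot.mark_of(p,t)[:3]])
for d in robot.trace(p,"handset")[:2]:
    m=d["region"]&(p["z_map"]>0); q=P[m]; q=q[abs(q[:,2]-.072)<.008]
    if len(q)>50:
        print(len(q),np.median(q[:,2]),cv2.minAreaRect((q[:,:2]*1000).astype(np.float32)))
p=robot.snapshot("top");P=cloud(p); X=P[p["z_map"]>0]
print([(np.round(d["location"],4).tolist(),round(d["p"],2)) for d in robot.mark_of(p,"flap_bar")])
s=(abs(X[:,0]-.54)<.035)&(abs(X[:,1]-.04)<.1);q=X[s]; print("flap z vs x",np.median(q[q[:,0]<.53][:,2]),np.median(q[q[:,0]>.55][:,2]))
```

```text
t 8.43 tcp [0.5307 0.0384 0.2205] yawY 4.2 tilt -1.0 F [ 0.5 -0.7 -1. ] op 0.084 g 0.0
flap_bar [([0.4482, 0.0296, 0.0429], 0.6)]
flap_hinge [([0.5881, 0.045, 0.0472], 0.7)]
handset [([0.5511, -0.202, -0.0007], 0.97), ([0.6916, 0.068, 0.0532], 0.68)]
tin [([0.7474, 0.1487, 0.0476], 0.82)]
5480 0.07356644849446242 ((682.5114135742188, 65.32698059082031), (129.9803466796875, 46.593597412109375), 9.030908584594727)
[([0.4493, 0.0272, 0.0419], 0.74)]
flap z vs x 0.5694209107045145 0.5557452989133387
```

View pics/w2.png

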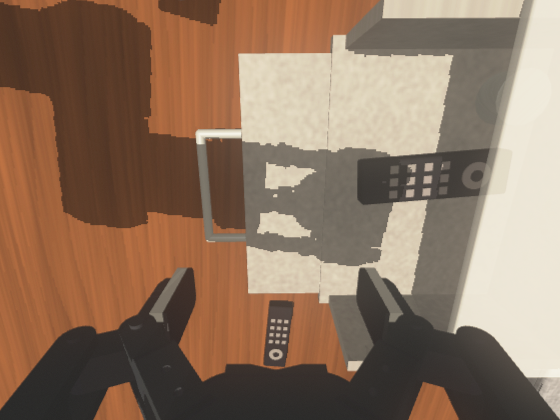

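The flap lies level (panel at x≈245–325 px). The handset sits at (430,178) with its near end at px 358. It is partly under the roof, so I'll grip its near end, slide it out onto the flap, then regrasp at the middle.

Run:
```python
from h import *
d=np.load("top.npz"); X=d["P"].reshape(-1,3)
for y in(-.03,.03,.06,.09,.15):
    s=(abs(X[:,1]-y)<.01)&(X[:,2]>.15)&(X[:,2]<.172)&(X[:,0]>.6); print(y,X[s][:,0].min().round(4),X[s][:,2].mean().round(4))
plan([(.630,.057,.2),(.630,.057,.051)],[10,4],.0854,99)
```

```text
-0.03 0.6867 0.162
0.03 0.6814 0.1621
0.06 0.6805 0.1618
0.09 0.6783 0.1618
0.15 0.6735 0.162
[[0.0854, 0.001, 0.01, 0.002, -0.165], [0.0854, -0.001, 0.011, 0.001, -0.165], [0.0854, -0.002, 0.01, 0.002, -0.165], [0.0854, -0.004, 0.01, 0.002, -0.165], [0.0854, -0.005, 0.009, 0.001, -0.165], [0.0854, -0.007, 0.008, 0.002, -0.165], [0.0854, -0.008, 0.006, 0.002, -0.165], [0.0854, -0.009, 0.005, 0.001, -0.165]]
[[0.0854, -0.01, 0.004, 0.002, -0.165], [0.0854, -0.01, 0.002, 0.002, -0.165], [0.0854, 0.0, 0.0, 0.037, 0.0], [0.0854, 0.0, 0.0, 0.037, 0.0], [0.0854, 0.0, 0.0, 0.038, 0.0], [0.0854, 0.0, 0.0, 0.037, 0.0]]
end [0.6299 0.0568 0.0508] 98.7
```

Request:
apply_moves(deltas=[[0.0854,0.001,0.01,0.002,-0.165],[0.0854,-0.001,0.011,0.001,-0.165],[0.0854,-0.002,0.01,0.002,-0.165],[0.0854,-0.004,0.01,0.002,-0.165],[0.0854,-0.005,0.009,0.001,-0.165],[0.0854,-0.007,0.008,0.002,-0.165],[0.0854,-0.008,0.006,0.002,-0.165],[0.0854,-0.009,0.005,0.001,-0.165]])

```text
t: 9.82
eef_pos: [0.6101, 0.0527, 0.2041]
eef_rot: [[-0.985, 0.172, -0.001], [0.172, 0.985, -0.0], [0.001, -0.0, -1.0]]
wrist_force: [-0.6, 1.1, -0.3]
opening: 0.0854
grasp_force: 0.0
```

Request:
apply_moves(deltas=[[0.0854,-0.01,0.004,0.002,-0.165],[0.0854,-0.007,0.002,0.002,-0.17],[0.0854,0,0,0.037,0],[0.0854,0,0,0.037,0],[0.0854,0,0,0.037,0]])

```text
t: 10.45
eef_pos: [0.6274, 0.0567, 0.0883]
eef_rot: [[-0.988, -0.156, -0.0], [-0.156, 0.988, -0.0], [0.0, 0.0, -1.0]]
wrist_force: [-0.6, -0.4, -0.1]
opening: 0.0853
grasp_force: 0.0
```

Run:
```python
from h import *
st(); p=wrist(); P=cloud(p); save(p,"w3")
for d in robot.trace(p,"handset")[:2]:
    m=d["region"]&(p["z_map"]>0); q=P[m]; q=q[abs(q[:,2]-.072)<.01]
    if len(q)>50: print(len(q),np.median(q[:,2]),q.min(0),q.max(0),cv2.minAreaRect((q[:,:2]*1000).astype(np.float32)))
```

```text
t 10.45 tcp [0.6274 0.0567 0.0883] yawY 99.0 tilt -1.0 F [-0.6 -0.4 -0.1] op 0.0853 g 0.0
9101 0.07344274408146648 [0.61532789 0.032744   0.06201058] [0.71767487 0.09220738 0.07630276] ((667.339599609375, 62.430274963378906), (100.1470947265625, 46.20570373535156), 8.9265718460083)
```

Request:
apply_moves(deltas=[[0.0854,0,0,0.018,0],[0.0854,0,0,0.019,0],[0.04,0,0,0,0],[0.03,0,0,0,0],[0.03,0,0,0,0],[0.03,0,0,0,0]])

```text
t: 11.3
eef_pos: [0.6291, 0.0567, 0.054]
eef_rot: [[-0.988, -0.157, 0.003], [-0.157, 0.988, -0.0], [-0.003, -0.001, -1.0]]
wrist_force: [-0.9, 0.1, 6.4]
opening: 0.0445
grasp_force: 63.1
```

Request:
apply_moves(deltas=[[0.03,0,0,-0.003,0],[0.03,0.01,0,0,0],[0.03,0.012,0,0,0],[0.03,0.014,0,0,0],[0.03,0.016,0,0,0],[0.03,0.016,0,0,0],[0.03,0.015,0,0,0],[0.03,0.01,0,0,0]])

```text
t: 12.3
eef_pos: [0.5348, 0.0421, 0.0551]
eef_rot: [[-0.988, -0.156, -0.001], [-0.156, 0.988, -0.0], [0.001, 0.0, -1.0]]
wrist_force: [0.7, 0.3, -1.7]
opening: 0.0447
grasp_force: 62.3
```

Request:
apply_moves(deltas=[[0.03,0,0,0,0],[0.06,0,0,0,0],[0.0854,0,0,0,0],[0.0854,0,0,-0.03,0],[0.0854,0,0,-0.04,0],[0.0854,0,0,-0.04,0],[0.0854,-0.01,0,-0.03,0],[0.0854,0,0,0,0]])

```text
t: 13.3
eef_pos: [0.5482, 0.0438, 0.1979]
eef_rot: [[-0.988, -0.157, 0.006], [-0.157, 0.988, -0.0], [-0.006, -0.001, -1.0]]
wrist_force: [-0.1, -0.4, -0.7]
opening: 0.0852
grasp_force: 0.0
```

Run:
```python
from h import *
st(); p=wrist(); P=cloud(p); save(p,"w4")
print([(np.round(d["location"],4).tolist(),round(d["p"],2)) for d in robot.mark_of(p,"handset")])
for d in robot.trace(p,"handset")[:2]:
    m=d["region"]&(p["z_map"]>0); q=P[m]; q=q[abs(q[:,2]-.072)<.01]
    if len(q)>50: print(len(q),np.median(q[:,2]),q.min(0),q.max(0),cv2.minAreaRect((q[:,:2]*1000).astype(np.float32)))
```

```text
t 13.3 tcp [0.5482 0.0438 0.1979] yawY 99.0 tilt -1.0 F [-0.1 -0.4 -0.7] op 0.0852 g 0.0
[([0.5981, 0.0547, 0.0492], 0.92), ([0.5477, -0.199, 0.0015], 0.6)]
5964 0.07365949214262932 [0.52278502 0.01766095 0.06222253] [0.67586001 0.08485948 0.07696685] ((599.1517944335938, 51.28440856933594), (148.73178100585938, 46.04676818847656), 9.171655654907227)
```

View pics/w4.png

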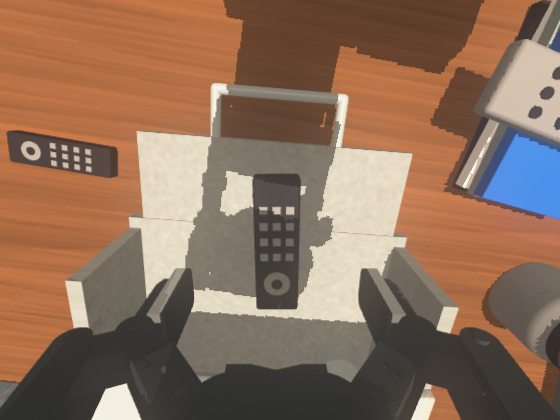

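The handset now lies half on the flap, at px (277,243), buttons up and aligned with the tool. I'll grasp it at the middle and measure the cradle once more.

Request:
apply_moves(deltas=[[0.0854,-0.025,0,0.01,0],[0.0854,-0.026,0,0.03,0],[0.0854,0,0,0.04,0],[0.0854,0,0,0.04,0],[0.0854,0,0,0.021,0],[0.03,0,0,0,0],[0.03,0,0,0,0],[0.03,0,0,0,0]])

```text
t: 14.45
eef_pos: [0.5971, 0.0517, 0.0555]
eef_rot: [[-0.988, -0.157, 0.002], [-0.157, 0.988, -0.0], [-0.002, -0.0, -1.0]]
wrist_force: [0.5, -0.2, -1.9]
opening: 0.0445
grasp_force: 61.4
```

Request:
apply_moves(deltas=[[0.03,0,0,0,0],[0.03,0,0,-0.02,0],[0.03,0,0,-0.05,0],[0.03,0,0,-0.05,0],[0.03,0,0,-0.03,0]])

```text
t: 15.08
eef_pos: [0.5971, 0.0518, 0.2075]
eef_rot: [[-0.988, -0.157, 0.004], [-0.157, 0.988, -0.0], [-0.004, -0.001, -1.0]]
wrist_force: [-0.4, 0.3, -1.2]
opening: 0.0446
grasp_force: 61.8
```

Run:
```python
from h import *
st(); p=robot.snapshot("top"); P=cloud(p)
for d in robot.trace(p,"cradle")[:1]:
    m=d["region"]&(p["z_map"]>0); q=P[m]; w=q[(q[:,2]>.017)]
    print(len(w),cv2.minAreaRect((w[:,:2]*1000).astype(np.float32)),w[:,2].max())
    q=q[q[:,2]>.004];print(cv2.minAreaRect((q[:,:2]*1000).astype(np.float32)))
plan([(.434,-.349,.2)],[12],.03,91.5)
```

```text
t 15.07 tcp [0.5971 0.0518 0.2075] yawY 99.0 tilt -1.0 F [-0.4  0.3 -1.2] op 0.0446 g 61.8
215 ((459.133056640625, -517.9497680664062), (67.71216583251953, 168.79946899414062), 75.8730697631836) 0.03215823820666408
((460.94793701171875, -517.9407348632812), (68.34762573242188, 172.95899963378906), 75.7367172241211)
[[0.03, 0.019, -0.031, 0.001, 0.011], [0.03, 0.018, -0.031, 0.0, 0.011], [0.03, 0.018, -0.031, 0.001, 0.011], [0.03, 0.018, -0.032, 0.001, 0.011], [0.03, 0.017, -0.031, 0.001, 0.011], [0.03, 0.017, -0.032, 0.0, 0.011], [0.03, 0.017, -0.032, 0.001, 0.011], [0.03, 0.016, -0.032, 0.001, 0.011]]
[[0.03, 0.016, -0.033, 0.0, 0.011], [0.03, 0.016, -0.032, 0.001, 0.011], [0.03, 0.015, -0.033, 0.001, 0.011], [0.03, 0.015, -0.033, 0.001, 0.011]]
end [ 0.4341 -0.3493  0.1995] 91.4
```

Request:
apply_moves(deltas=[[0.03,0.019,-0.031,0.001,0.011],[0.03,0.018,-0.031,0,0.011],[0.03,0.018,-0.031,0.001,0.011],[0.03,0.018,-0.032,0.001,0.011],[0.03,0.017,-0.031,0.001,0.011],[0.03,0.017,-0.032,0,0.011],[0.03,0.017,-0.032,0.001,0.011],[0.03,0.016,-0.032,0.001,0.011]])

```text
t: 16.18
eef_pos: [0.486, -0.2158, 0.1967]
eef_rot: [[-0.998, -0.069, -0.002], [-0.069, 0.998, 0.001], [0.002, 0.001, -1.0]]
wrist_force: [0.5, -0.5, -1.6]
opening: 0.0448
grasp_force: 61.8
```

Request:
apply_moves(deltas=[[0.03,0.016,-0.033,0,0.011],[0.03,0.016,-0.032,0.001,0.011],[0.03,0.015,-0.033,0.001,0.011],[0.03,0.015,-0.033,0.001,0.011],[0.03,0,0,0,0]])

```text
t: 16.8
eef_pos: [0.4306, -0.3507, 0.1935]
eef_rot: [[-1.0, -0.022, -0.002], [-0.022, 1.0, 0.001], [0.002, 0.001, -1.0]]
wrist_force: [0.8, -0.1, -2.4]
opening: 0.0441
grasp_force: 61.9
```

Run:
```python
from h import *
st()
for nm in("wrist","scene"):
    p=wrist() if nm=="wrist" else robot.snapshot("scene"); P=cloud(p)
    if nm=="wrist": save(p,"w5")
    print(nm,"mark",[(np.round(d["location"],4).tolist(),round(d["p"],2)) for d in robot.mark_of(p,"cradle")],[(np.round(d["location"],4).tolist(),round(d["p"],2)) for d in robot.mark_of(p,"handset")])
    for t in("cradle","handset"):
      for d in robot.trace(p,t)[:2]:
        m=d["region"]&(p["z_map"]>0); q=P[m]; 
        if t=="handset": print(np.percentile(q[:,2],[5,50,95]))
        q=q[(q[:,2]>.018)&(q[:,2]<.03)] if t=="cradle" else q[abs(q[:,2]-np.median(q[:,2]))<.008]
        if len(q)>30: print(t,len(q),cv2.minAreaRect((q[:,:2]*1000).astype(np.float32)))
z=np.load("top.npz")
X=z["P"].reshape(-1,3)
for lo,hi in((.004,.03),(.017,.03)):
    s=(abs(X[:,0]-.434)<.105)&(abs(X[:,1]+.349)<.05)&(X[:,2]>lo)&(X[:,2]<hi); s&=~((X[:,0]>.53)); print(s.sum(),cv2.minAreaRect((X[s][:,:2]*1000).astype(np.float32)))
```

```text
t 16.8 tcp [ 0.4306 -0.3507  0.1935] yawY 91.3 tilt -1.0 F [ 0.8 -0.1 -2.4] op 0.0441 g 61.9
wrist mark [([0.4626, -0.5162, -0.0015], 0.69)] [([0.5449, -0.1982, -0.0019], 0.85), ([0.4316, -0.3464, 0.1897], 0.65)]
cradle 1922 ((460.7258605957031, -519.7322387695312), (66.09454345703125, 170.36082458496094), 75.5953369140625)
cradle 588 ((363.11016845703125, -352.6612548828125), (21.140708923339844, 64.98078155517578), 1.1748329401016235)
[0.21033262 0.21178302 0.21337794]
handset 20927 ((421.3136901855469, -351.746337890625), (125.20194244384766, 46.232357025146484), 1.4437822103500366)
scene mark [([0.4359, -0.3493, 0.0008], 0.82), ([0.4603, -0.5159, 0.003], 0.62)] [([0.4375, -0.3517, 0.1923], 0.75), ([0.5479, -0.1961, -0.0019], 0.52)]
cradle 110 ((459.60174560546875, -518.698486328125), (72.03622436523438, 169.5263214111328), 75.1009292602539)
cradle 168 ((436.076171875, -348.16754150390625), (173.28826904296875, 70.32081604003906), 1.7207281589508057)
[0.19473255 0.2111961  0.21566118]
handset 316 ((437.6381530761719, -347.9668884277344), (147.0872344970703, 50.966251373291016), 2.189624786376953)
[0.00842707 0.01687827 0.02130778]
handset 151 ((552.0079956054688, -196.0070343017578), (33.58027648925781, 108.75543212890625), 2.67671537399292)
1235 ((430.50439453125, -349.5196228027344), (97.74149322509766, 198.9049072265625), 89.85455322265625)
209 ((435.164306640625, -348.8114929199219), (168.85061645507812, 66.30586242675781), 1.7006803750991821)
```

View pics/w5.png

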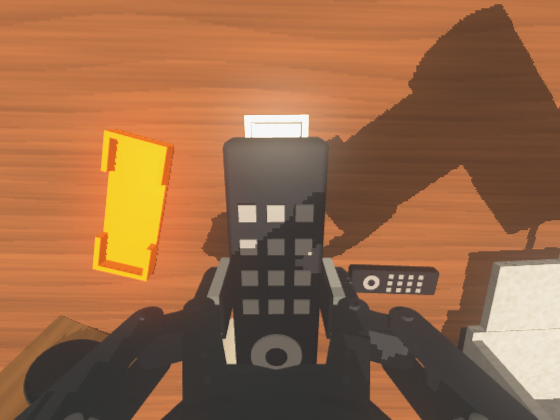

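The wrist view shows the handset held straight at (277,250), above the aluminium cradle whose near end shows at (277,127). The orange look-alike is off left at (135,205). I'll correct by about 3 mm, descend partway and measure again.

Request:
apply_moves(deltas=[[0.03,-0.003,0.001,0.03,0],[0.03,0,0,0.04,0],[0.03,0,0,0.04,0],[0.03,0,0,0.033,0],[0.03,0,0,0,0]])

```text
t: 17.92
eef_pos: [0.4341, -0.3468, 0.0503]
eef_rot: [[-1.0, -0.025, -0.004], [-0.025, 1.0, 0.004], [0.004, 0.004, -1.0]]
wrist_force: [-0.2, -0.0, -0.6]
opening: 0.0446
grasp_force: 61.8
```

Run:
```python
from h import *
st(); p=wrist(); P=cloud(p); save(p,"w6")
mr=lambda q:cv2.minAreaRect((q[:,:2]*1000).astype(np.float32))
ok=p["z_map"]>0
X=P[ok]; F=p["frame"][ok].astype(int)
s=(abs(X[:,0]-.37)<.05)&(abs(X[:,1]+.35)<.06)
for lo,hi in((.005,.014),(.018,.03)):
    q=X[s&(X[:,2]>lo)&(X[:,2]<hi)]; print(lo,len(q)); 
    if len(q)>20: print(mr(q),q.min(0),q.max(0))
z=st  
q=X[(abs(X[:,0]-.42)<.09)&(abs(X[:,1]+.35)<.04)&(X[:,2]>.052)&(X[:,2]<.08)]
print("hs",len(q),np.median(q[:,2]),mr(q))
for t in("handset","cradle"):
  for d in robot.trace(p,t):
    q=P[d["region"]&ok]; print(t,round(d["p"],2),mr(q),np.median(q[:,2]))
im=cv2.imread("pics/w6.png")[60:340,180:380]; cv2.imwrite("pics/w6c.png",cv2.resize(im,None,fx=2.1,fy=2.1))
```

```text
t 17.93 tcp [ 0.4341 -0.3468  0.0503] yawY 91.5 tilt -1.0 F [-0.2 -0.  -0.6] op 0.0446 g 61.8
0.005 1200
((386.2411193847656, -354.8818054199219), (57.611297607421875, 67.44261169433594), 89.6337890625) [ 0.3524615  -0.38382395  0.00551255] [ 0.41978973 -0.32593447  0.01383802]
0.018 2192
((373.78460693359375, -352.1888427734375), (43.395999908447266, 65.40547180175781), 2.259746789932251) [ 0.35122778 -0.38534627  0.01805395] [ 0.39658046 -0.3198898   0.02716089]
hs 22653 0.06862907580731806 ((424.29052734375, -347.8065185546875), (124.31354522705078, 72.11831665039062), 1.453421950340271)
handset 0.65 ((423.65655517578125, -343.91058349609375), (125.9421157836914, 61.163780212402344), 5.585346698760986) 0.06860643781308925
handset 0.6 ((530.1160888671875, -232.17684936523438), (228.16180419921875, 102.15156555175781), 50.74901580810547) 0.016968914238655625
cradle 0.77 ((440.2481689453125, -351.03155517578125), (177.13844299316406, 75.33683776855469), 1.3180872201919556) 0.024765038957933833
cradle 0.68 ((477.6940612792969, -521.4480590820312), (64.8893814086914, 205.91842651367188), 74.17242431640625) 0.00965702065933341
```

View pics/w6c.png

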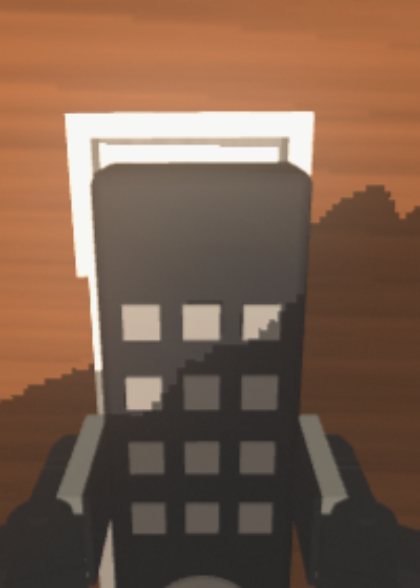

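The crop shows the handset centred at x≈202 and the cradle's near pocket centred at x≈190. The handset therefore sits about 3 mm too far to +y. I'll get numbers.

Run:
```python
from h import *
st(); p=wrist(); P=cloud(p); ok=p["z_map"]>0; X=P[ok]
for i in range(355,405,8):
    x=i/1000
    b=(abs(X[:,0]-x)<.004)&(abs(X[:,1]+.35)<.045)
    h=X[b&(X[:,2]>.062)&(X[:,2]<.075)]; c=X[b&(X[:,2]>.02)&(X[:,2]<.03)]
    f=lambda q:(np.percentile(q[:,1],[1,99]).round(4).tolist(),round(q[:,1].min()/2+q[:,1].max()/2,4)) if len(q)>10 else None
    print(i,f(h),f(c))
h=X[(abs(X[:,1]+.35)<.012)&(X[:,2]>.062)&(X[:,2]<.075)]; print("hs near end",np.percentile(h[:,0],[.1,.5]))
c=X[(abs(X[:,1]+.35)<.02)&(X[:,2]>.021)&(X[:,2]<.03)]; print("wall x",np.percentile(c[:,0],[1,5,50,95,99]))
```

```text
t 18.07 tcp [ 0.4361 -0.3489  0.0539] yawY 91.5 tilt -1.0 F [ 1.4 -0.2 -0.7] op 0.0445 g 61.8
355 None ([-0.3846, -0.3209], np.float64(-0.3528))
363 ([-0.3727, -0.3299], np.float64(-0.3512)) ([-0.3849, -0.3202], np.float64(-0.3525))
371 ([-0.3738, -0.3294], np.float64(-0.3516)) ([-0.3848, -0.3199], np.float64(-0.3524))
379 ([-0.3734, -0.3291], np.float64(-0.3512)) ([-0.3846, -0.3195], np.float64(-0.3521))
387 ([-0.3733, -0.3289], np.float64(-0.351)) ([-0.3844, -0.3193], np.float64(-0.3519))
395 ([-0.373, -0.3287], np.float64(-0.3509)) ([-0.3841, -0.3191], np.float64(-0.3516))
403 ([-0.3728, -0.3285], np.float64(-0.3506)) None
hs near end [0.36405548 0.36431431]
wall x [0.35163279 0.35229056 0.35508968 0.35782599 0.35824379]
```

Request:
apply_moves(deltas=[[0.03,0.002,-0.001,0.01,0],[0.03,0,0,0.01,0],[0.03,0,0,0,0],[0.03,0,0,0,0],[0.03,0,0,0,0]])

```text
t: 18.75
eef_pos: [0.4334, -0.3494, 0.0326]
eef_rot: [[-1.0, -0.025, 0.0], [-0.025, 1.0, -0.0], [-0.0, -0.0, -1.0]]
wrist_force: [-0.1, -1.2, -1.7]
opening: 0.0447
grasp_force: 61.9
```

Run:
```python
from h import *
for k in range(2):
    st(); p=wrist(); P=cloud(p); ok=p["z_map"]>0; X=P[ok]
    for i in (363,379,395):
        x=i/1000
        b=(abs(X[:,0]-x)<.004)&(abs(X[:,1]+.35)<.045)
        h=X[b&(X[:,2]>.038)&(X[:,2]<.065)]; c=X[b&(X[:,2]>.02)&(X[:,2]<.03)]
        f=lambda q:(round(q[:,1].min()/2+q[:,1].max()/2,4)) if len(q)>10 else None
        print(i,f(h),f(c))
    h=X[(abs(X[:,1]+.35)<.012)&(X[:,2]>.038)&(X[:,2]<.065)]; print("hs near end",np.percentile(h[:,0],[.1,.5]),np.percentile(h[:,2],[5,50,95]))
    c=X[(abs(X[:,1]+.35)<.02)&(X[:,2]>.021)&(X[:,2]<.03)]; print("wall x",np.percentile(c[:,0],[1,5,50,95,99]))
```

```text
t 18.75 tcp [ 0.4334 -0.3494  0.0326] yawY 91.4 tilt -1.0 F [-0.1 -1.2 -1.7] op 0.0447 g 61.9
363 -0.3519 -0.3526
379 -0.3517 -0.352
395 -0.3513 -0.3516
hs near end [0.36131088 0.36151483] [0.04969808 0.05095389 0.05258741]
wall x [0.35158067 0.35205275 0.35489193 0.35763952 0.35816523]
t 18.8 tcp [ 0.4334 -0.3493  0.0326] yawY 91.4 tilt -1.0 F [ 0.6 -0.6 -1.5] op 0.0442 g 61.9
363 -0.3519 -0.3525
379 -0.3516 -0.352
395 -0.3512 -0.3516
hs near end [0.36128368 0.36149467] [0.04967224 0.05095616 0.05259243]
wall x [0.35157338 0.35202445 0.35485321 0.35761542 0.35838101]
```

Centred to within 0.5 mm. I'll lower it in.

Request:
apply_moves(deltas=[[0.03,0,0,0.005,0],[0.03,0,0,0.005,0],[0.03,0,0,0.005,0],[0.03,0,0,0.004,0],[0.03,0,0,0.001,0],[0.03,0,0,0,0],[0.03,0,0,0,0]])

```text
t: 19.73
eef_pos: [0.4331, -0.3491, 0.0133]
eef_rot: [[-1.0, -0.025, -0.0], [-0.025, 1.0, -0.0], [0.0, -0.0, -1.0]]
wrist_force: [-3.1, 3.7, 8.7]
opening: 0.0446
grasp_force: 63.1
```

Request:
apply_moves(deltas=[[0.055,0,0,0,0],[0.07,0,0,0,0],[0.07,0,0,0,0],[0.07,0,0,-0.03,0],[0.07,0,0,-0.05,0],[0.07,0,0,-0.06,0],[0.07,0,0,-0.05,0],[0.07,0,0,0,0]])

```text
t: 20.72
eef_pos: [0.4348, -0.3508, 0.2068]
eef_rot: [[-1.0, -0.025, 0.006], [-0.025, 1.0, -0.007], [-0.006, -0.007, -1.0]]
wrist_force: [0.3, 0.2, -0.8]
opening: 0.07
grasp_force: 0.0
```

Run:
```python
from h import *
st(); p=wrist(); P=cloud(p); ok=p["z_map"]>0; save(p,"w7")
for d in robot.trace(p,"handset"):
    q=P[d["region"]&ok]; print(round(d["p"],2),np.percentile(q[:,2],[5,50,95]),cv2.minAreaRect((q[:,:2]*1000).astype(np.float32)))
    g=q[abs(q[:,2]-np.median(q[:,2]))<.006]; A=np.c_[g[:,:2]-g[:,:2].mean(0),np.ones(len(g))]; print("slopes,mean",np.linalg.lstsq(A,g[:,2],rcond=None)[0])
```

```text
t 20.73 tcp [ 0.4348 -0.3508  0.2068] yawY 91.5 tilt -1.0 F [ 0.3  0.2 -0.8] op 0.07 g 0.0
0.78 [0.00473321 0.01757629 0.01928962] ((517.8101806640625, -232.08163452148438), (225.81028747558594, 69.78532409667969), 55.43452072143555)
slopes,mean [ 0.0569414  -0.0037926   0.01753349]
0.62 [0.02978139 0.03144434 0.03328236] ((435.7617492675781, -350.5571594238281), (149.44676208496094, 48.64242172241211), 2.9720544815063477)
slopes,mean [ 0.00411259 -0.00029141  0.03148406]
```

View pics/w7.png

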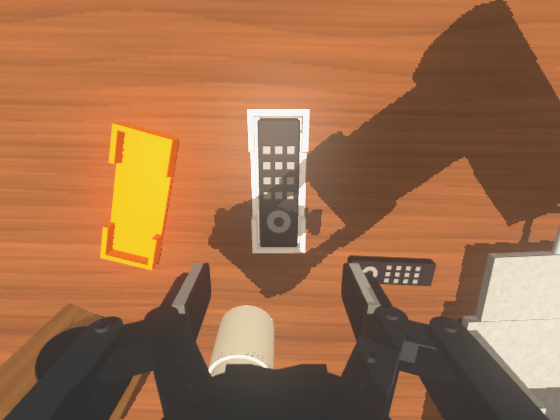

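The picture shows the handset seated flat in the aluminium cradle at (278,182), buttons up and top at 31 mm; the small handset and orange cradle haven't moved. Next is going back to the bar.

Run:
```python
from h import *
plan([(.452,.032,.15)],[16],.036,4.3)
```

```text
[[0.036, -0.002, 0.024, 0.003, 0.095], [0.036, 0.001, 0.024, 0.004, 0.095], [0.036, 0.002, 0.023, 0.003, 0.095], [0.036, 0.005, 0.024, 0.003, 0.095], [0.036, 0.008, 0.022, 0.003, 0.095], [0.036, 0.009, 0.022, 0.004, 0.095], [0.036, 0.011, 0.021, 0.003, 0.095], [0.036, 0.014, 0.02, 0.003, 0.095]]
[[0.036, 0.015, 0.019, 0.003, 0.095], [0.036, 0.016, 0.017, 0.004, 0.095], [0.036, 0.019, 0.015, 0.003, 0.095], [0.036, 0.019, 0.013, 0.003, 0.095], [0.036, 0.021, 0.012, 0.003, 0.095], [0.036, 0.022, 0.009, 0.004, 0.095], [0.036, 0.023, 0.008, 0.003, 0.095], [0.036, 0.023, 0.005, 0.003, 0.095]]
end [0.452  0.032  0.1502] 4.4
```

Request:
apply_moves(deltas=[[0.036,-0.002,0.024,0.003,0.095],[0.036,0.001,0.024,0.004,0.095],[0.036,0.002,0.023,0.003,0.095],[0.036,0.005,0.024,0.003,0.095],[0.036,0.008,0.022,0.003,0.095],[0.036,0.009,0.022,0.004,0.095],[0.036,0.011,0.021,0.003,0.095],[0.036,0.014,0.02,0.003,0.095]])

```text
t: 21.82
eef_pos: [0.4413, -0.1572, 0.1743]
eef_rot: [[-0.74, 0.673, -0.003], [0.673, 0.74, 0.002], [0.004, -0.001, -1.0]]
wrist_force: [0.3, 0.2, -0.3]
opening: 0.0359
grasp_force: 0.0
```

Request:
apply_moves(deltas=[[0.036,0.015,0.019,0.003,0.095],[0.036,0.016,0.017,0.004,0.095],[0.036,0.019,0.015,0.003,0.095],[0.036,0.019,0.013,0.003,0.095],[0.036,0.021,0.012,0.003,0.095],[0.036,0.022,0.009,0.004,0.095],[0.036,0.023,0.008,0.003,0.095],[0.036,0.023,0.005,0.003,0.095]])

```text
t: 22.82
eef_pos: [0.4509, 0.0328, 0.1485]
eef_rot: [[-0.073, 0.997, -0.004], [0.997, 0.073, 0.0], [0.001, -0.004, -1.0]]
wrist_force: [0.7, -0.8, 0.3]
opening: 0.036
grasp_force: 0.0
```

Run:
```python
from h import *
st(); p=wrist(); X=cloud(p)[p["z_map"]>0]
print([(np.round(d["location"],4).tolist(),round(d["p"],2)) for d in robot.mark_of(p,"flap_bar")])
s=(abs(X[:,0]-.452)<.03)&(abs(X[:,1]-.031)<.03)&(X[:,2]>.03)&(X[:,2]<.06); q=X[s]; print(len(q),np.percentile(q,[5,50,95],axis=0) if len(q) else 0)
th=np.linspace(1.571,0,29); b=np.c_[-.14*np.sin(th),-.14*np.cos(th)]
d=np.diff(np.round(b-b[0],3),axis=0).round(3)+0
for i in range(0,28,8): print([[0.0,0,*r,0] for r in d[i:i+8].tolist()])
```

```text
t 22.82 tcp [0.4509 0.0328 0.1485] yawY 4.2 tilt -1.0 F [ 0.7 -0.8  0.3] op 0.036 g 0.0
[([0.4474, 0.0288, 0.0456], 0.66), ([0.5955, 0.0391, 0.0009], 0.38)]
699 [[0.44706458 0.00426253 0.04698211]
 [0.45191631 0.03214704 0.0494509 ]
 [0.4569759  0.05808368 0.05096786]]
[[0.0, 0, 0.0, -0.008, 0], [0.0, 0, 0.001, -0.008, 0], [0.0, 0, 0.001, -0.007, 0], [0.0, 0, 0.002, -0.008, 0], [0.0, 0, 0.001, -0.008, 0], [0.0, 0, 0.003, -0.007, 0], [0.0, 0, 0.003, -0.008, 0], [0.0, 0, 0.003, -0.007, 0]]
[[0.0, 0, 0.003, -0.007, 0], [0.0, 0, 0.004, -0.006, 0], [0.0, 0, 0.005, -0.007, 0], [0.0, 0, 0.005, -0.006, 0], [0.0, 0, 0.005, -0.006, 0], [0.0, 0, 0.005, -0.006, 0], [0.0, 0, 0.006, -0.005, 0], [0.0, 0, 0.006, -0.005, 0]]
[[0.0, 0, 0.006, -0.005, 0], [0.0, 0, 0.007, -0.005, 0], [0.0, 0, 0.006, -0.004, 0], [0.0, 0, 0.007, -0.003, 0], [0.0, 0, 0.007, -0.003, 0], [0.0, 0, 0.008, -0.003, 0], [0.0, 0, 0.007, -0.003, 0], [0.0, 0, 0.008, -0.002, 0]]
[[0.0, 0, 0.008, -0.001, 0], [0.0, 0, 0.007, -0.001, 0], [0.0, 0, 0.008, -0.001, 0], [0.0, 0, 0.008, 0.0, 0]]
```

Request:
apply_moves(deltas=[[0.036,0,0.001,0.04,0],[0.036,0,0,0.04,0],[0.036,0,0,0.03,0],[0.036,0,0,0.012,0],[0.0,0,0,0,0],[0.0,0,0,0,0],[0.0,0,0,0,0]])

```text
t: 23.8
eef_pos: [0.4523, 0.0316, 0.0287]
eef_rot: [[-0.076, 0.997, -0.001], [0.997, 0.076, -0.001], [-0.0, -0.001, -1.0]]
wrist_force: [-3.0, -3.5, -2.1]
opening: 0.0077
grasp_force: 58.6
```

Request:
apply_moves(deltas=[[0.0,0,0,-0.008,0],[0.0,0,0.001,-0.008,0],[0.0,0,0.001,-0.007,0],[0.0,0,0.002,-0.008,0],[0.0,0,0.001,-0.008,0],[0.0,0,0.003,-0.007,0],[0.0,0,0.003,-0.008,0],[0.0,0,0.003,-0.007,0]])

```text
t: 24.8
eef_pos: [0.4654, 0.0327, 0.0897]
eef_rot: [[-0.077, 0.997, -0.004], [0.997, 0.077, -0.001], [-0.0, -0.004, -1.0]]
wrist_force: [-7.6, -5.3, -1.1]
opening: 0.0076
grasp_force: 58.7
```

Request:
apply_moves(deltas=[[0.0,0,0.003,-0.007,0],[0.0,0,0.004,-0.006,0],[0.0,0,0.005,-0.007,0],[0.0,0,0.005,-0.006,0],[0.0,0,0.005,-0.006,0],[0.0,0,0.005,-0.006,0],[0.0,0,0.006,-0.005,0],[0.0,0,0.006,-0.005,0]])

```text
t: 25.8
eef_pos: [0.501, 0.0355, 0.1386]
eef_rot: [[-0.077, 0.997, -0.011], [0.997, 0.077, -0.001], [-0.001, -0.011, -1.0]]
wrist_force: [-21.3, -6.2, 16.9]
opening: 0.0075
grasp_force: 59.3
```

Request:
apply_moves(deltas=[[0.0,0,0.005,-0.007,0],[0.0,0,0.006,-0.006,0],[0.0,0,0.006,-0.005,0],[0.0,0,0.007,-0.003,0],[0.0,0,0.007,-0.003,0],[0.0,0,0.008,-0.003,0],[0.0,0,0.007,-0.003,0],[0.0,0,0.008,-0.002,0]])

```text
t: 26.8
eef_pos: [0.5599, 0.04, 0.1709]
eef_rot: [[-0.076, 0.997, 0.0], [0.997, 0.076, -0.001], [-0.001, 0.0, -1.0]]
wrist_force: [-6.4, -3.8, 3.2]
opening: 0.0073
grasp_force: 58.6
```

Request:
apply_moves(deltas=[[0.0,0,0.008,-0.001,0],[0.0,0,0.007,-0.001,0],[0.0,0,0.008,-0.001,0],[0.0,0,0.007,0,0],[0.0,0,0.003,0,0],[0.0,0,0,0,0]])

```text
t: 27.55
eef_pos: [0.5918, 0.0427, 0.1744]
eef_rot: [[-0.076, 0.997, -0.002], [0.997, 0.076, -0.0], [-0.0, -0.002, -1.0]]
wrist_force: [-10.3, -3.2, 9.8]
opening: 0.0074
grasp_force: 61.6
```

Request:
apply_moves(deltas=[[0.0,0,0.002,0,0],[0.0,0,0.002,0,0],[0.0,0,0.001,0,0],[0.0,0,0,0,0]])

```text
t: 28.05
eef_pos: [0.592, 0.0427, 0.1743]
eef_rot: [[-0.077, 0.997, -0.013], [0.997, 0.077, -0.001], [-0.0, -0.013, -1.0]]
wrist_force: [-29.0, -4.5, 19.1]
opening: 0.0073
grasp_force: 62.8
```

The stop is reached: 29 N and no further motion. I'll release and rise.

Request:
apply_moves(deltas=[[0.045,0,0,0,0],[0.045,0,-0.004,0,0],[0.045,0,0,0,0],[0.045,0,0,-0.03,0],[0.045,0,0,-0.05,0],[0.045,0,-0.05,-0.03,0],[0.045,-0.05,-0.05,0,0],[0.045,-0.05,-0.04,0,0]])

```text
t: 29.05
eef_pos: [0.4672, -0.0606, 0.2831]
eef_rot: [[-0.078, 0.997, 0.002], [0.997, 0.078, -0.001], [-0.001, 0.002, -1.0]]
wrist_force: [0.3, -0.7, -0.2]
opening: 0.0451
grasp_force: 0.0
```

Run:
```python
from h import *
st()
p=robot.snapshot("scene"); save(p,"end"); X=cloud(p)[p["z_map"]>0]
s=(X[:,2]>.178)&(X[:,2]<.195)&(abs(X[:,0]-.58)<.05)&(abs(X[:,1]-.04)<.08); q=X[s]; print("bar",len(q),np.median(q,axis=0))
for pp in(p,robot.snapshot("top")):
  for t in("flap_bar","flap_hinge","handset","cradle","long_remote","case_stack","mug","spindle"): print(t,[(np.round(d["location"],3).tolist(),round(d["p"],2)) for d in robot.mark_of(pp,t)[:2]])
```

```text
t 29.05 tcp [ 0.4672 -0.0606  0.2831] yawY 4.5 tilt -1.0 F [ 0.3 -0.7 -0.2] op 0.0451 g 0.0
bar 163 [0.59248696 0.04510257 0.1884014 ]
flap_bar [([0.593, 0.045, 0.185], 0.83)]
flap_hinge [([0.592, 0.038, 0.04], 0.81)]
handset [([0.441, -0.355, 0.011], 0.97), ([0.546, -0.197, 0.001], 0.75)]
cradle [([0.437, -0.348, 0.0], 0.77), ([0.462, -0.518, 0.004], 0.59)]
long_remote [([0.433, 0.306, 0.058], 0.86), ([0.646, 0.404, 0.002], 0.73)]
case_stack [([0.425, 0.321, 0.001], 0.63)]
mug []
spindle [([0.647, 0.405, 0.003], 0.66)]
flap_bar [([0.59, 0.04, 0.183], 0.74)]
flap_hinge [([0.591, 0.042, 0.043], 0.58)]
handset [([0.438, -0.351, 0.01], 0.9), ([0.554, -0.197, -0.0], 0.71)]
cradle [([0.463, -0.521, 0.001], 0.74), ([0.434, -0.348, -0.0], 0.61)]
long_remote [([0.426, 0.31, 0.062], 0.86)]
case_stack [([0.433, 0.323, 0.003], 0.7)]
mug [([0.657, -0.386, 0.002], 0.63), ([0.595, 0.044, 0.042], 0.52)]
spindle []
```

View pics/end.png

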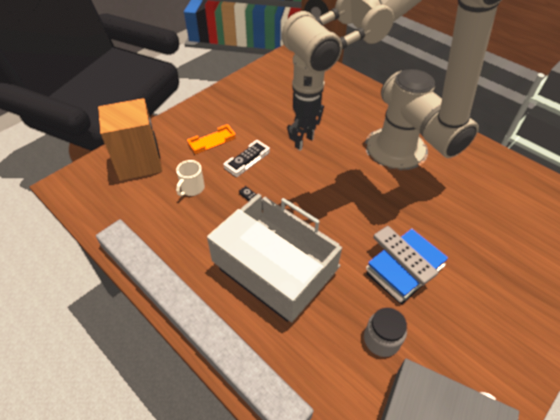

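The picture shows the flap upright with its bar at (300,210), at x 0.5925 directly above the hinge. The handset lies in the cradle at (247,157), and everything else is unmoved. Handing in.

```bash
python3 -c "
from workcell import robot
print(robot.hand_in())"
```

```text
the job is handed in; nothing more can be done
None
```

The job is handed in at about 29 s of the 72 s allowed: the flap was pulled down, the larger handset lies buttons up in the aluminium cradle, the flap is pushed shut against its stop, and the other things look unmoved in the final pictures (the tin under the roof was not rechecked).

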